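# Snap the retaining ring onto the polishing arbor

### The job

Pick up the snap ring by squeezing its two eyes together so that it spreads, lower it spread over the arbor, push the sprung disc down with it to the end of the disc's travel, and let the ring contract into the groove so that it holds the disc down. Feel for the end of travel and do not ram the disc against its stop; leave the duct tape and the solder spool where they are.

Things in the scene. Friction and masses are not known exactly. Their poses are not given: they have to be found in the camera images.
- ring_eyes (a point): Midway between the snap ring's two eyes, 13 mm above its underside; x points to the loop, y across the eyes, z up. Eyes: upright steel tabs with a dark hole: 14 mm long, 6 thick, 26 high; at rest splayed, 45 mm over the outer rear edges; squeezed to the ring's stop, outer faces parallel, 20 mm apart. A foot 5 mm high juts 8 mm outward under each (60 mm over both): fingertips can press on it.
- ring_centre (a point): Centre of the ring's loop, half-way up its 6 mm height; at rest 41 mm ahead (+x) of ring_eyes. Fixed to the ring's left half, it swings 10 mm to the left when spread. With the eyes squeezed the loop's middle is 46 to 49 mm ahead of the middle of the fingers; the arbor passes with 4 mm to spare if its axis is 2 mm farther ahead than that.
- ring_jaw (a joint): How far the ring is spread, rad: 0 closed, 0.9 squeezed to its stop, about 0.5 when caught on the arbor's thick part, 0.02 home in the groove. A spring closes it: the eyes take about 6 N to start and 15 N at the stop; a grip of 40 to 50 N holds them firmly at the stop.
- ring: Snap ring of bright steel, lying on a fixed cork mat 10 mm thick (underside at z = 0.010). Open loop 25 mm inside, 35 mm outside, 6 mm high, in two halves on a pivot 22.5 mm behind the loop's centre; the eyes stand behind the pivot, and squeezing them spreads the loop. Origin under the loop's centre, x away from the eyes. Let go in the groove it centres itself.
- polisher: Polishing stand fixed to the bench: blue base 130 x 130 x 14 mm, origin at the centre of its underside; on it an upright steel arbor with an orange sprung disc. The arbor with its disc is set up to 8 mm higher or lower than the heights told here; this is not measured. More than 45 N between ring and stand damages them (the closed ring's own pinch makes up 26 N of it).
- stand_axis (a point): Point on the arbor's vertical axis, 60 mm above the stand's underside whatever the arbor's height. The arbor is 32 mm thick; its nose tapers to 20 mm at the top, nominally 84 mm above the stand's underside. Arbor and disc are oiled and slippery.
- groove_nominal (a point): On the axis, where the groove's upper edge would be at mid setting, 66 mm above the stand's underside (true edge up to 8 mm higher or lower). Below that edge the arbor is 26 mm thick. The 6 mm high ring fits under the edge once the disc is 6 mm down, best 8 to 10. Fingers whose tips draw back as they open must follow down as they let go, or they drag the ring up.
- disc_nominal (a point): On the axis, 1 mm under the disc's top at mid setting. Disc 116 mm across, 12 mm thick, flat top; at rest its top is level with the groove's upper edge. It goes 10 mm down to a hard stop: 2 N at first, 7 N just before the stop. Once the ring has closed, the disc pushes it up against the groove's edge.
- tape_centre (a point): Centre of a loose grey roll of duct tape lying flat, 103 mm across, 48 mm high: a bystander.
- spool_centre (a point): Centre of a loose white solder spool standing on end, 58 mm across, 45 mm high: a bystander.
Mind the look-alikes: they are no part of the job. What is meant by the ring is not blue, and is the smaller of those in its own colour.

How it is judged:
By the outcome, as a careful person would: the job done as asked, in the order asked, and still so for the second after the job is handed in, with the robot touching nothing.
It also fails if it takes over 51 s, if anything falls off the work surface, if the arm or the gripper's body presses on something with over 40 N, if the wrist force passes 120 N, or if a joint passes its speed limit or range.

### The arm

A 6-joint arm with a two-finger parallel gripper is mounted at the origin on a cart in front of the work surface, level with it; the furniture and walls round the work are solid. World frame = base frame: x ahead of the robot, y to its left, z up, the work surface at z = 0. Lengths are in m, angles in rad, forces in N, time in s.
With the tool pointing down it reaches from about 0.35 to 0.725 m from the base axis. Payload 4.3 kg.
Tool frame: the origin (TCP) lies on the centre line of the jaws, within the pads' length; the fingertips stand 22 mm ahead of it and the grasp point (between the pads) lies 3 mm ahead of it; z points along the fingers, y is the line along which they close (so a half turn about z gives the same grasp; the last joint's range is limited). The gripper opens to 85 mm and grips with 20 to 120 N. Pads are 22 mm wide; open, the fingers measure 114 mm over their backs; the gripper's body (76 mm by 85 mm) begins 54 mm behind the grasp point. The pads swing forward as they close: fully open they stand 13 mm farther back than shut.
Start: joints at [-1.459, 0.377, 0.081, 1.274, 0, 1.46], TCP at [0.126, -0.561, 0.253] pointing down, gripper open.
Joint ranges: [-2.72, 2.72], [-0.84, 1.66], [-1.02, 1.22], [-1.77, 2.12], [-1.37, 1.28], [-3.14, 3.14]. Speed limits (rad/s): [2.57, 2.57, 3.14, 3.14, 3.14, 3.14].

### API

Orientations are given as a unit quaternion [x, y, z, w].
In Python, from workcell import sense, eyes, job gives the robot as it stands.
- The arm moves only by the tool jog_arm, never from a script. Its argument "plan" is a list of rows, each an object of numbers: "x", "y", "z": the shift along the tool's x, y, z in mm; "ax", "ay", "az": the turn, a rotation vector about the tool's x, y, z in degrees; "claw": the opening, from 0 (shut) to 1 (fully open). A call has exactly 8 rows; each row is the pose to reach, as a shift and turn from the pose commanded when the call began, along the tool's axes at that moment; what a row does not reach only later rows make up. A row lasts 1/8 s, in which the tool goes at most 62.5 mm and 10.7 degrees, less where a joint would pass 70% of its speed; a pose out of reach is approached as far as the arm can. A call with a gripper value outside its range is refused whole. The fingers move at their own pace and stop on an object; "force" is the grip in N (left out, the last holds). Time passes only in rows, so rows that repeat a pose let the fingers close, or fill a call up. It gives the time, the measured TCP pose, the force, the opening and the grip force at its end, in the units of the state.
- sense(): the state, without advancing time (a new reading comes with each control period).
- eyes.grab_frame(name): name is "scene" or "top" or "wrist"; returns the picture (480x640x3 uint8, blue, green, red); there is no depth.
- eyes.camera_info(name): a dict with "camera_matrix" (3x3 intrinsics, pixels), "position" and "orientation" of the camera in the world. Camera axes: x right, y down, z forward; pixel columns grow to the right and rows downward; lengths in m; the calibration is good to about 2 mm. The wrist camera is an equidistant fisheye: a pixel r from the principal point sees the ray r / f radians off the axis. A picture is of the moment at which its call begins: read the wrist's pose just before it. camera_info takes no time and is no camera call; for the wrist camera it gives the pose at the moment of the call.
- job.hand_in(): hands the job in; it is judged then, once.
The state is a dict: "clock": time; "joint_pos": joint angles; "joint_velocities": joint speeds; "tau": joint torques, N m; "ee_pos": TCP position; "ee_rot": TCP orientation; "ft_force": force on the tool from outside, world axes, zero at the start; "wrist_torque": the same for the moment, N m; "width": opening from 0.0 (shut) to 1.0 (fully open); "grip_force": force on a finger pad.
Only numpy, scipy, OpenCV 4.12 (cv2) and the standard library are available. Lean on these libraries where they do the work, as an engineer would, in place of code of your own. Each camera call takes 0.05 s, during which the arm holds its last target. There are 200 camera calls.

## Working session

There is one attempt and no reset: what is moved stays moved. The work goes in short steps, Python scripts to look and compute and a tool call to move; the robot and the scene stay as the last step left them, time stands still between calls to the robot, and variables do not carry over. Pictures are saved under pics/ and viewed, at most 12 in all, crops included, and the job is handed in when it is done.

Besides the shell and the picture viewer there is one more tool, called after "Request:" by a JSON object that holds its "name" and its "arguments". jog_arm: Moves the arm, as the interface text tells. Its arguments: {"type":"object","properties":{"plan":{"type":"array"},"force":{"type":"number"}},"required":["plan"]}

```bash
mkdir -p pics; ls; python3 - <<'E'
from workcell import sense, eyes
import cv2
s=sense(); print({k:s[k] for k in('clock','ee_pos','ee_rot','width','ft_force')})
for n in('scene','top'):
    cv2.imwrite(f'pics/{n}1.png',eyes.grab_frame(n)); print(n,eyes.camera_info(n))
print(eyes.camera_info('wrist'))
E
```

```text
pics
{'clock': 0.0, 'ee_pos': array([ 0.12642432, -0.5603103 ,  0.25235931]), 'ee_rot': array([ 9.93859222e-01,  1.10647262e-01,  8.10320102e-06, -1.01466186e-03]), 'width': 0.9995477243177758, 'ft_force': array([-0.20158779,  0.13321758, -0.52725926])}
scene {'camera_matrix': array([[616.32326735,   0.        , 324.27538125],
       [  0.        , 616.32326735, 236.39584534],
       [  0.        ,   0.        ,   1.        ]]), 'position': array([-0.35429433,  0.82275183,  0.62571163]), 'orientation': array([-0.33125853,  0.7771572 , -0.49028416,  0.21427999])}
top {'camera_matrix': array([[442.51223979,   0.        , 315.47279516],
       [  0.        , 442.51223979, 243.55690842],
       [  0.        ,   0.        ,   1.        ]]), 'position': array([0.40075658, 0.00397479, 1.10304008]), 'orientation': array([ 0.71637014, -0.69605197,  0.03310231, -0.03506731])}
{'camera_matrix': array([[371.64829954,   0.        , 324.49365102],
       [  0.        , 371.64829954, 232.50269786],
       [  0.        ,   0.        ,   1.        ]]), 'position': array([ 0.20086008, -0.54169012,  0.37382522]), 'orientation': array([ 0.77188235, -0.61691347, -0.09643037,  0.11965197])}
```

View pics/top1.png

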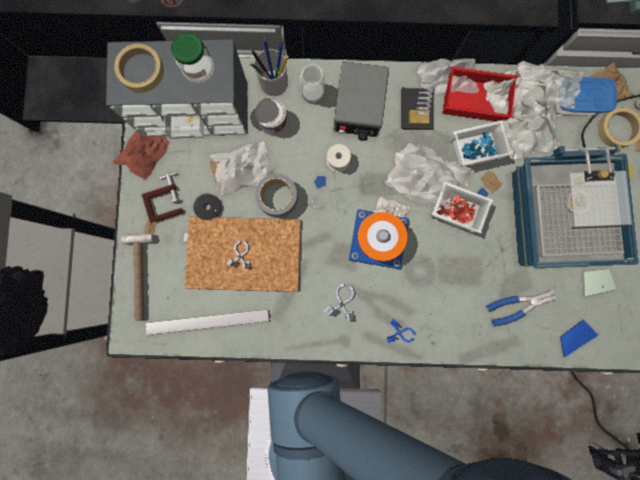

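View pics/scene1.png

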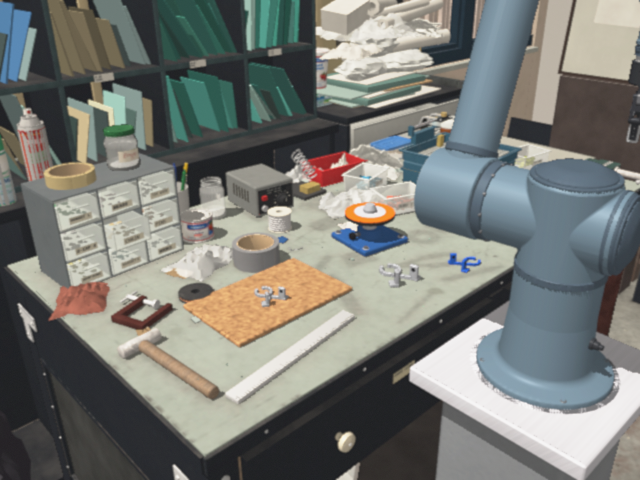

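Candidates: the steel ring on the cork mat at top (240,254), a larger steel ring at (342,301) on the bench, and a blue ring at (400,330). The cork one fits: it is bright steel, the smaller of the two steel ones, and lies on the cork mat. I'll confirm it in a crop.

```bash
cat > h.py <<'E'
import numpy as np, cv2
from scipy.spatial.transform import Rotation as R
from workcell import sense, eyes
def ray(n,u,v,info=None):
    i=info or eyes.camera_info(n); K=i['camera_matrix']
    a=np.array([(u-K[0,2])/K[0,0],(v-K[1,2])/K[1,1]])
    if n=='wrist':
        r=np.hypot(*a); d=np.array([*(a/max(r,1e-9)*np.sin(r)),np.cos(r)])
    else: d=np.array([*a,1.])
    return np.array(i['position']), R.from_quat(i['orientation']).apply(d)
def onz(n,u,v,z,info=None):
    p,d=ray(n,u,v,info); return p+d*(z-p[2])/d[2]
def pix(n,P,info=None):
    i=info or eyes.camera_info(n); K=i['camera_matrix']
    c=R.from_quat(i['orientation']).inv().apply(np.array(P)-i['position'])
    if n=='wrist':
        t=np.arctan2(np.hypot(c[0],c[1]),c[2]); a=c[:2]/np.hypot(c[0],c[1])*t
    else: a=c[:2]/c[2]
    return a*K[0,0]+K[:2,2]
E
python3 - <<'E'
from h import *
im=cv2.imread('pics/top1.png'); 
a=cv2.resize(im[225:345,200:440],None,fx=3.3,fy=3.3,interpolation=cv2.INTER_CUBIC); cv2.imwrite('pics/crop1.png',a)
hsv=cv2.cvtColor(im,cv2.COLOR_BGR2HSV)
m=((hsv[...,0]>5)&(hsv[...,0]<14)&(hsv[...,1]>200)&(hsv[...,2]>180)).astype(np.uint8); m[:,:345]=0;m[:,420:]=0;m[:200]=0;m[280:]=0
c=max(cv2.findContours(m,0,1)[0],key=cv2.contourArea); e=cv2.fitEllipse(c); print(e); print('disc',onz('top',*e[0],.066))
print('ring',onz('top',240,247,.013),'eyes',onz('top',239,264,.023),'tape',onz('top',277,196,.048),'spool',onz('top',338,157,.045))
print('reach', R.from_quat(sense()['ee_rot']).as_matrix().round(3))
E
```

```text
((382.2747497558594, 236.1735382080078), (46.24226760864258, 47.468013763427734), 103.9717025756836)
disc [ 0.52303467 -0.14862641  0.066     ]
ring [0.4922468  0.19489237 0.013     ] eyes [0.44970155 0.19369624 0.023     ] tape [0.6157163  0.10481694 0.048     ] spool [ 0.71746682 -0.04059544  0.045     ]
reach [[ 0.976  0.22  -0.   ]
 [ 0.22  -0.976  0.002]
 [ 0.    -0.002 -1.   ]]
```

View pics/crop1.png

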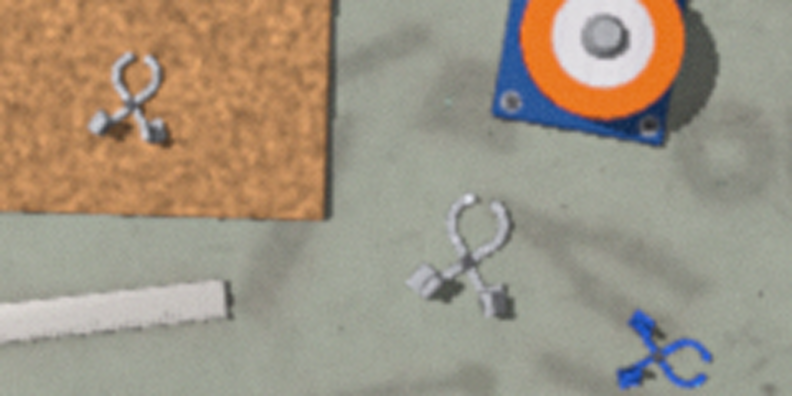

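The crop shows the ring on the cork: loop at top (241.5,248.3), eyes at (229.7,262.3) and (247.6,264.7). It is about two thirds the size of the bench ring at (342,301), so it is the right one. I'm moving there, turning the wrist the way that keeps the camera on the loop's side.

Request:
{"name": "jog_arm", "arguments": {"plan": [{"x":44,"y":-30,"az":-10},{"x":89,"y":-60,"az":-20},{"x":133,"y":-90,"az":-30},{"x":178,"y":-120,"az":-40},{"x":222,"y":-149,"az":-50},{"x":266,"y":-179,"az":-60},{"x":311,"y":-209,"az":-70},{"x":355,"y":-239,"az":-80}]}}

```text
validation failed for argument at $.pl...
```

```bash
python3 - <<'E'
from h import *
E1=onz('top',229.7,262.3,.03);E2=onz('top',247.6,264.7,.03);C=onz('top',241.5,248.3,.013)
M=(E1+E2)/2; d=C-M; print(M,C,np.degrees(np.arctan2(d[1],d[0])), np.degrees(np.arctan2(*(E1-E2)[[1,0]]))-90)
s=sense(); Rm=R.from_quat(s['ee_rot']).as_matrix(); print(s['clock'],s['ee_pos'],Rm.round(3),np.degrees(s['joint_pos']).round())
i=eyes.camera_info('wrist'); print((Rm.T@(i['position']-s['ee_pos'])).round(3), (Rm.T@R.from_quat(i['orientation']).as_matrix()).round(2))
E
```

```text
[0.45057283 0.19337714 0.03      ] [0.48912891 0.19103772 0.013     ] -3.4722115572708474 -5.9720427245003265
0.1 [ 0.12644654 -0.56038092  0.25244605] [[ 0.976  0.22  -0.   ]
 [ 0.22  -0.976  0.002]
 [ 0.    -0.002 -1.   ]] [-84.  22.   5.  73.   0.  84.]
[ 0.077 -0.002 -0.121] [[ 0.   -0.95 -0.3 ]
 [ 1.    0.    0.  ]
 [-0.   -0.3   0.95]]
```

Request:
{"name": "jog_arm", "arguments": {"plan": [{"x":44,"y":-30,"z":0,"ax":0,"ay":0,"az":-10,"claw":1},{"x":89,"y":-60,"z":0,"ax":0,"ay":0,"az":-20,"claw":1},{"x":133,"y":-90,"z":0,"ax":0,"ay":0,"az":-30,"claw":1},{"x":178,"y":-120,"z":0,"ax":0,"ay":0,"az":-40,"claw":1},{"x":222,"y":-149,"z":0,"ax":0,"ay":0,"az":-50,"claw":1},{"x":266,"y":-179,"z":0,"ax":0,"ay":0,"az":-60,"claw":1},{"x":311,"y":-209,"z":0,"ax":0,"ay":0,"az":-70,"claw":1},{"x":355,"y":-239,"z":0,"ax":0,"ay":0,"az":-80,"claw":1}]}}

```text
clock: 1.1
ee_pos: [0.421, -0.2481, 0.253]
ee_rot: [0.688, 0.726, -0.0, -0.0]
ft_force: [0.7, -1.2, -0.5]
width: 0.996
grip_force: 0.0
```

Request:
{"name": "jog_arm", "arguments": {"plan": [{"x":52,"y":5,"z":0,"ax":0,"ay":0,"az":-10,"claw":1},{"x":104,"y":10,"z":0,"ax":0,"ay":0,"az":-20,"claw":1},{"x":156,"y":16,"z":0,"ax":0,"ay":0,"az":-30,"claw":1},{"x":208,"y":21,"z":0,"ax":0,"ay":0,"az":-40,"claw":1},{"x":260,"y":26,"z":0,"ax":0,"ay":0,"az":-51,"claw":1},{"x":312,"y":31,"z":0,"ax":0,"ay":0,"az":-61,"claw":1},{"x":364,"y":37,"z":0,"ax":0,"ay":0,"az":-72,"claw":1},{"x":416,"y":42,"z":0,"ax":0,"ay":0,"az":-82,"claw":1}]}}

```text
clock: 2.1
ee_pos: [0.4422, 0.1695, 0.253]
ee_rot: [0.043, 0.999, -0.0, -0.0]
ft_force: [0.1, 0.8, 0.9]
width: 0.999
grip_force: 0.0
```

Request:
{"name": "jog_arm", "arguments": {"plan": [{"x":0,"y":0,"z":0,"ax":0,"ay":0,"az":-10.6,"claw":1},{"x":0,"y":0,"z":0,"ax":0,"ay":0,"az":-21,"claw":1},{"x":0,"y":0,"z":0,"ax":0,"ay":0,"az":-31.5,"claw":1},{"x":0,"y":0,"z":0,"ax":0,"ay":0,"az":-42,"claw":1},{"x":0,"y":0,"z":0,"ax":0,"ay":0,"az":-52.5,"claw":1},{"x":0,"y":0,"z":0,"ax":0,"ay":0,"az":-63,"claw":1},{"x":0,"y":0,"z":0,"ax":0,"ay":0,"az":-73.5,"claw":1},{"x":0,"y":0,"z":0,"ax":0,"ay":0,"az":-84,"claw":1}]}}

```text
clock: 3.1
ee_pos: [0.4421, 0.1677, 0.2528]
ee_rot: [-0.636, 0.771, 0.0, -0.001]
ft_force: [-0.1, -0.3, 0.6]
width: 0.999
grip_force: 0.0
```

Request:
{"name": "jog_arm", "arguments": {"plan": [{"x":0,"y":0,"z":0,"ax":0,"ay":0,"az":-10.6,"claw":1},{"x":0,"y":0,"z":10,"ax":0,"ay":0,"az":-21,"claw":1},{"x":0,"y":0,"z":25,"ax":0,"ay":0,"az":-31.5,"claw":1},{"x":0,"y":0,"z":40,"ax":0,"ay":0,"az":-42,"claw":1},{"x":0,"y":0,"z":60,"ax":0,"ay":0,"az":-52.5,"claw":1},{"x":0,"y":0,"z":80,"ax":0,"ay":0,"az":-63,"claw":1},{"x":0,"y":0,"z":90,"ax":0,"ay":0,"az":-73.5,"claw":1},{"x":0,"y":0,"z":100,"ax":0,"ay":0,"az":-84,"claw":1}]}}

```text
clock: 4.1
ee_pos: [0.4419, 0.1676, 0.1523]
ee_rot: [0.989, -0.147, -0.001, 0.0]
ft_force: [0.8, 0.6, 0.6]
width: 1.0
grip_force: 0.0
```

```bash
python3 - <<'E'
from h import *
s=sense(); q=s['ee_rot']; print(s['clock'],s['ee_pos'],q,2*np.degrees(np.arctan2(q[1],q[0])),np.degrees(s['joint_pos']).round())
i=eyes.camera_info('wrist'); im=eyes.grab_frame('wrist'); cv2.imwrite('pics/w1.png',im)
import pickle; pickle.dump(i,open('w1.pkl','wb'))
print(pix('wrist',[.45,.1934,.03],i),pix('wrist',[.49,.191,.013],i))
E
```

```text
4.1 [0.44190657 0.16764058 0.15231988] [ 9.89084494e-01 -1.47347528e-01 -6.75455321e-04  3.36024821e-04] -16.946491004281125 [  13.   13.  -22.   54.   -0. -150.]
[286.81443602 229.48610772] [274.66018627 169.91841759]
```

View pics/w1.png

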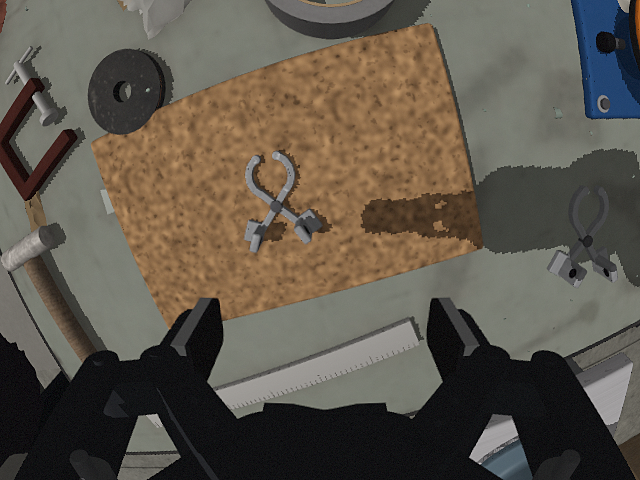

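The wrist view shows the ring's loop at about (271,178), pivot (276,206) and eyes near (253,236) and (306,228). I'll refine with an enlarged crop.

```bash
python3 - <<'E'
from h import *
import pickle
im=cv2.imread('pics/w1.png'); x0,y0=230,140
cv2.imwrite('pics/crop2.png',cv2.resize(im[y0:y0+115,x0:x0+110],None,fx=5,fy=5,interpolation=cv2.INTER_CUBIC))
E
```

```text
(no output)
```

View pics/crop2.png

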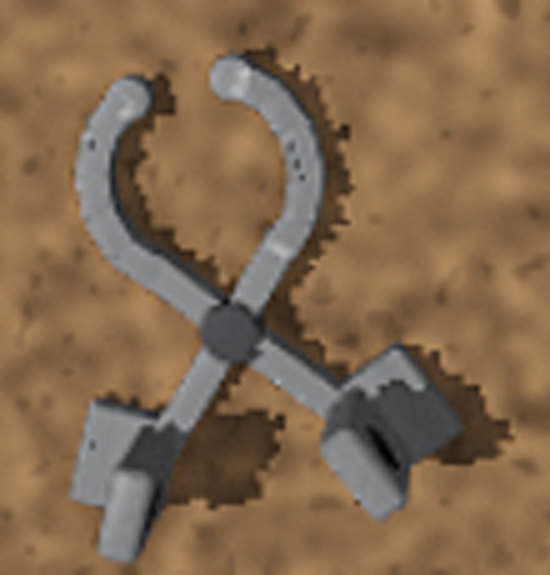

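```bash
python3 - <<'E'
from h import *
import pickle
i=pickle.load(open('w1.pkl','rb')); f=lambda u,v,z: onz('wrist',230+u/5,140+v/5,z,i)
C=f(200,176,.015);P=f(232,333,.018);T1=f(128,517,.036);T2=f(366,475,.036)
d=C-P; a=np.arctan2(d[1],d[0]); print(C,P,np.linalg.norm(d[:2]),np.degrees(a)); e=T1-T2; print(T1,T2,np.linalg.norm(e),np.degrees(np.arctan2(e[1],e[0]))-90)
u=np.array([np.cos(a),np.sin(a)]); print('eyes via C',C[:2]-.041*u,'via P',P[:2]-.0185*u,'via T',(T1+T2)[:2]/2)
s=sense(); Rm=R.from_quat(s['ee_rot']).as_matrix(); g=np.array([*(C[:2]-.041*u),s['ee_pos'][2]])
print((Rm.T@(g-s['ee_pos'])*1000).round(1), Rm.round(3))
p=pix('wrist',[C[0],C[1],.013],i); print(p)
E
```

```text
[0.48762457 0.19503105 0.015     ] [0.46514854 0.19740181 0.018     ] 0.022600715580388713 -6.0212853902840795
[0.44845518 0.21612584 0.036     ] [0.4446768  0.18289274 0.036     ] 0.033447203589911136 -6.486287739234996
eyes via C [0.44685076 0.19933186] via P [0.4467506  0.19934243] via T [0.44656599 0.19950929]
[ -3.8 -32.1  -0. ] [[ 0.958 -0.288 -0.003]
 [-0.288 -0.958 -0.001]
 [-0.003  0.002 -1.   ]]
[270.39555618 174.76359043]
```

```bash
python3 - <<'E'
from h import *
import pickle
i=pickle.load(open('w1.pkl','rb')); s=sense(); Rm=R.from_quat(s['ee_rot']).as_matrix()
for t in (.009,.015,.022,.03):
  print(t,[pix('wrist',s['ee_pos']+Rm@np.array([.011,y,t]),i).round() for y in(-.0425,-.055,.0425,.055)])
E
```

```text
0.009 [array([223., 288.]), array([194., 288.]), array([433., 288.]), array([462., 287.])]
0.015 [array([227., 282.]), array([199., 281.]), array([430., 281.]), array([457., 281.])]
0.022 [array([230., 275.]), array([204., 275.]), array([425., 275.]), array([452., 274.])]
0.03 [array([235., 268.]), array([209., 268.]), array([421., 268.]), array([447., 267.])]
```

Request:
{"name": "jog_arm", "arguments": {"plan": [{"x":-1,"y":-12,"z":10,"ax":0,"ay":0,"az":-5,"claw":1},{"x":-3,"y":-26,"z":20,"ax":0,"ay":0,"az":-10.9,"claw":1},{"x":-3.8,"y":-32,"z":40,"ax":0,"ay":0,"az":-10.9,"claw":1},{"x":-3.8,"y":-32,"z":60,"ax":0,"ay":0,"az":-10.9,"claw":1},{"x":-3.8,"y":-32,"z":72,"ax":0,"ay":0,"az":-10.9,"claw":1},{"x":-3.8,"y":-32,"z":80,"ax":0,"ay":0,"az":-10.9,"claw":1},{"x":-3.8,"y":-32,"z":80,"ax":0,"ay":0,"az":-10.9,"claw":1},{"x":-3.8,"y":-32,"z":80,"ax":0,"ay":0,"az":-10.9,"claw":1}]}}

```text
clock: 5.15
ee_pos: [0.4489, 0.1996, 0.0738]
ee_rot: [0.998, -0.056, 0.001, -0.0]
ft_force: [0.3, -0.1, -0.3]
width: 1.002
grip_force: 0.0
```

```bash
python3 - <<'E'
from h import *
s=sense(); print(s['clock'],s['ee_pos'],s['ft_force'],s['joint_velocities'].round(3))
Rm=R.from_quat(s['ee_rot']).as_matrix(); print(Rm.T@(np.array([.4468,.1994,.039])-s['ee_pos']), 2*np.degrees(np.arctan2(s['ee_rot'][1],s['ee_rot'][0])))
i=eyes.camera_info('wrist'); cv2.imwrite('pics/w2.png',eyes.grab_frame('wrist'))
import pickle; pickle.dump(i,open('w2.pkl','wb'))
print(pix('wrist',[.4876,.195,.015],i),pix('wrist',[.46515,.1974,.018],i),pix('wrist',[.44846,.21613,.036],i))
print(sense()['ee_pos'])
E
```

```text
5.15 [0.44892808 0.19955741 0.0738466 ] [ 0.2858334  -0.07858479 -0.31353559] [ 0.002 -0.002  0.002  0.     0.001 -0.002]
[-0.0021315   0.00040512  0.03484439] -6.4161205683340645
[327.98679379 193.50475949] [328.16030888 238.76371896] [293.24259404 287.86616488]
[0.44899519 0.19958554 0.07392115]
```

View pics/w2.png

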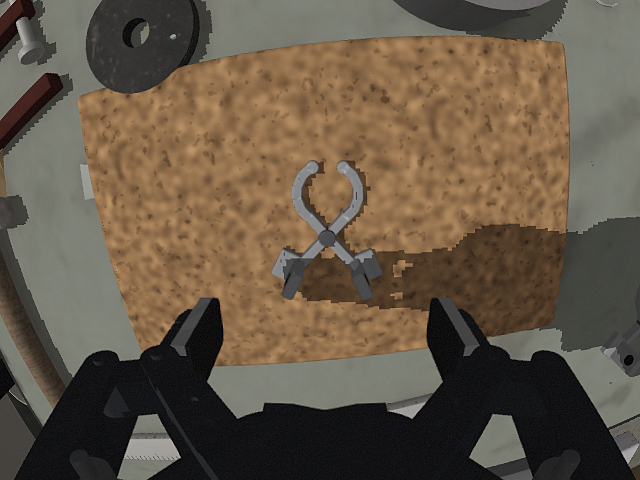

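Request:
{"name": "jog_arm", "arguments": {"plan": [{"x":-1,"y":0,"z":12,"ax":0,"ay":0,"az":0,"claw":1},{"x":-2,"y":0,"z":24,"ax":0,"ay":0,"az":0,"claw":1},{"x":-2,"y":0,"z":32,"ax":0,"ay":0,"az":0,"claw":1},{"x":-2,"y":0,"z":34.5,"ax":0,"ay":0,"az":0,"claw":1},{"x":-2,"y":0,"z":34.5,"ax":0,"ay":0,"az":0,"claw":0.8},{"x":-2,"y":0,"z":34.5,"ax":0,"ay":0,"az":0,"claw":0.6},{"x":-2,"y":0,"z":34.5,"ax":0,"ay":0,"az":0,"claw":0.55},{"x":-2,"y":0,"z":34.5,"ax":0,"ay":0,"az":0,"claw":0.5}], "force": 45}}

```text
clock: 6.2
ee_pos: [0.4467, 0.1998, 0.0393]
ee_rot: [0.998, -0.056, 0.0, -0.0]
ft_force: [-0.2, -1.1, 3.8]
width: 0.496
grip_force: 6.9
```

Request:
{"name": "jog_arm", "arguments": {"plan": [{"x":0,"y":0,"z":0,"ax":0,"ay":0,"az":0,"claw":0.4},{"x":0,"y":0,"z":0,"ax":0,"ay":0,"az":0,"claw":0.3},{"x":0,"y":0,"z":0,"ax":0,"ay":0,"az":0,"claw":0.2},{"x":0,"y":0,"z":0,"ax":0,"ay":0,"az":0,"claw":0.1},{"x":0,"y":0,"z":0,"ax":0,"ay":0,"az":0,"claw":0},{"x":0,"y":0,"z":0,"ax":0,"ay":0,"az":0,"claw":0},{"x":0,"y":0,"z":0,"ax":0,"ay":0,"az":0,"claw":0},{"x":0,"y":0,"z":0,"ax":0,"ay":0,"az":0,"claw":0}], "force": 45}}

```text
clock: 7.2
ee_pos: [0.448, 0.2004, 0.0413]
ee_rot: [0.998, -0.056, 0.002, -0.001]
ft_force: [-5.6, -0.5, 19.6]
width: 0.213
grip_force: 43.6
```

Request:
{"name": "jog_arm", "arguments": {"plan": [{"x":0,"y":0,"z":-3,"ax":0,"ay":0,"az":0,"claw":0},{"x":0,"y":0,"z":-8,"ax":0,"ay":0,"az":0,"claw":0},{"x":0,"y":0,"z":-20,"ax":0,"ay":0,"az":0,"claw":0},{"x":0,"y":0,"z":-45,"ax":0,"ay":0,"az":0,"claw":0},{"x":0,"y":0,"z":-75,"ax":0,"ay":0,"az":0,"claw":0},{"x":0,"y":0,"z":-105,"ax":0,"ay":0,"az":0,"claw":0},{"x":0,"y":0,"z":-125,"ax":0,"ay":0,"az":0,"claw":0},{"x":0,"y":0,"z":-130,"ax":0,"ay":0,"az":0,"claw":0}], "force": 45}}

```text
clock: 8.2
ee_pos: [0.4474, 0.2, 0.1705]
ee_rot: [0.998, -0.056, 0.001, -0.0]
ft_force: [0.8, 0.3, -0.3]
width: 0.214
grip_force: 44.1
```

```bash
python3 - <<'E'
from h import *
s=sense(); print(s['clock'],s['ee_pos'],s['ee_rot'],s['ft_force'],s['width'],s['grip_force'])
i=eyes.camera_info('wrist'); im=eyes.grab_frame('wrist');cv2.imwrite('pics/w3.png',im)
import pickle; pickle.dump((i,s),open('w3.pkl','wb'))
cv2.imwrite('pics/w3c.png',cv2.resize(im[120:320,200:450],None,fx=3,fy=3,interpolation=cv2.INTER_CUBIC))
Rm=R.from_quat(s['ee_rot']).as_matrix()
for d in(.046,.049): print((pix('wrist',s['ee_pos']+Rm@np.array([d,0,.028]),i)-[200,120])*3)
E
```

```text
8.2 [0.44741501 0.19999964 0.17048913] [ 9.98443556e-01 -5.57518431e-02  1.40909155e-03 -4.59427685e-04] [ 0.75527396  0.32944707 -0.33161653] 0.21401993953186252 44.107089042663574
[384.69468989 215.38964387]
[384.75063837 193.78993882]
```

View pics/w3c.png

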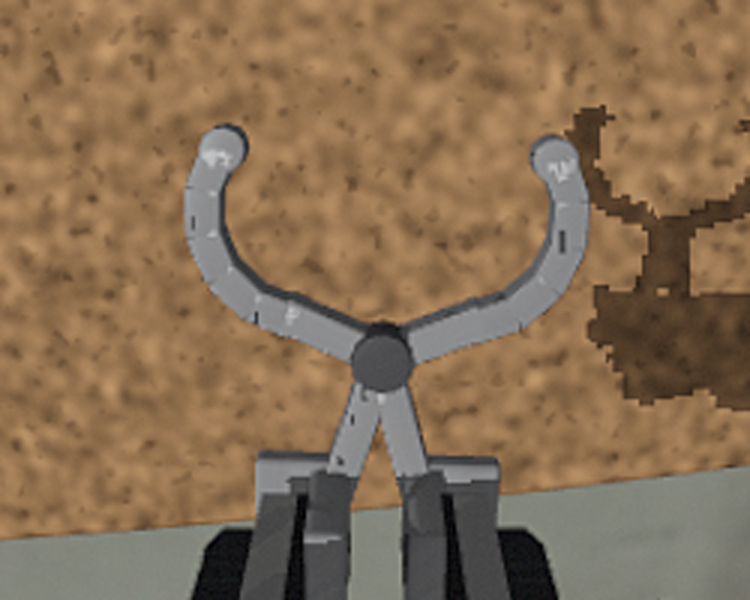

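The ring is held spread and symmetric: pivot at crop (382,360), tips at (222,145) and (553,155), loop middle about (386,205), as predicted. I'm taking it above the arbor.

Request:
{"name": "jog_arm", "arguments": {"plan": [{"x":5,"y":22,"z":0,"ax":0,"ay":0,"az":3,"claw":0},{"x":15,"y":66,"z":0,"ax":0,"ay":0,"az":7,"claw":0},{"x":26,"y":114,"z":0,"ax":0,"ay":0,"az":12,"claw":0},{"x":37,"y":162,"z":0,"ax":0,"ay":0,"az":17,"claw":0},{"x":48,"y":210,"z":0,"ax":0,"ay":0,"az":22,"claw":0},{"x":59,"y":258,"z":0,"ax":0,"ay":0,"az":26,"claw":0},{"x":67,"y":296,"z":0,"ax":0,"ay":0,"az":29,"claw":0},{"x":71,"y":313,"z":0,"ax":0,"ay":0,"az":30,"claw":0}], "force": 45}}

```text
clock: 9.25
ee_pos: [0.4816, -0.1208, 0.1678]
ee_rot: [0.95, -0.314, -0.001, -0.0]
ft_force: [0.4, 0.6, 0.0]
width: 0.21
grip_force: 44.2
```

Request:
{"name": "jog_arm", "arguments": {"plan": [{"x":0,"y":0,"z":0,"ax":0,"ay":0,"az":0,"claw":0},{"x":0,"y":0,"z":0,"ax":0,"ay":0,"az":0,"claw":0},{"x":0,"y":0,"z":0,"ax":0,"ay":0,"az":0,"claw":0},{"x":0,"y":0,"z":5,"ax":0,"ay":0,"az":0,"claw":0},{"x":0,"y":0,"z":5,"ax":0,"ay":0,"az":0,"claw":0},{"x":0,"y":0,"z":5,"ax":0,"ay":0,"az":0,"claw":0},{"x":0,"y":0,"z":5,"ax":0,"ay":0,"az":0,"claw":0},{"x":0,"y":0,"z":5,"ax":0,"ay":0,"az":0,"claw":0}], "force": 45}}

```text
clock: 10.25
ee_pos: [0.4822, -0.1193, 0.1639]
ee_rot: [0.95, -0.312, 0.0, 0.0]
ft_force: [1.0, -0.4, -0.3]
width: 0.21
grip_force: 44.2
```

```bash
python3 - <<'E'
from h import *
s=sense(); print(s['clock'],s['ee_pos'],s['ee_rot'],s['ft_force'],s['width'],s['grip_force'],2*np.degrees(np.arctan2(s['ee_rot'][1],s['ee_rot'][0])))
i=eyes.camera_info('wrist'); im=eyes.grab_frame('wrist');cv2.imwrite('pics/w4.png',im)
import pickle; pickle.dump((i,s),open('w4.pkl','wb'))
cv2.imwrite('pics/w4c.png',cv2.resize(im[60:360,120:520],None,fx=2,fy=2,interpolation=cv2.INTER_CUBIC))
E
```

```text
10.25 [ 0.48220285 -0.11931868  0.16388223] [ 9.49975589e-01 -3.12324133e-01  1.16570954e-04  5.95980453e-05] [ 0.9561292  -0.44234144 -0.29458185] 0.2103837925421302 44.150952100753784 -36.39869928839654
```

View pics/w4c.png

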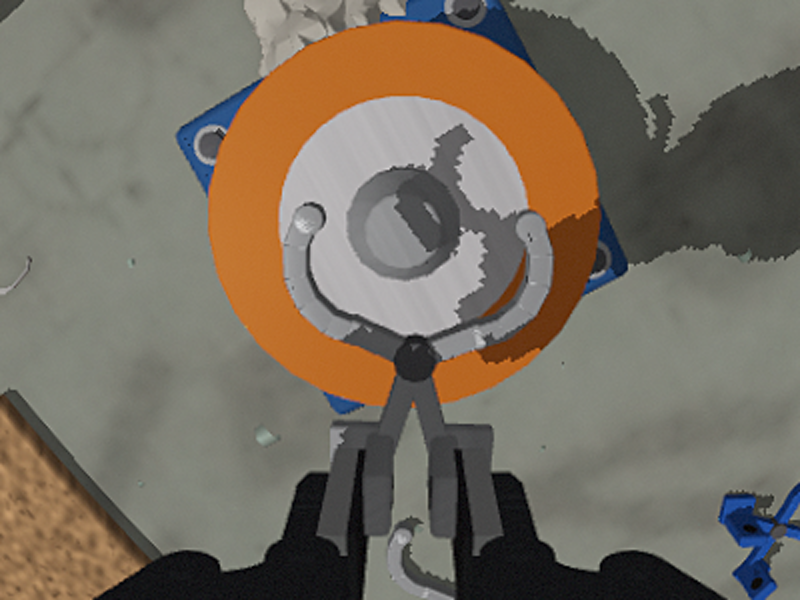

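The wrist view shows the spread ring (pivot crop (415,358), tips (309,218) and (530,227)) above the arbor, whose nose is centred near (400,226) inside the orange disc. I'll fit the disc rim to get its height and axis.

```bash
python3 - <<'E'
from h import *
import pickle
from scipy.optimize import least_squares
i,s=pickle.load(open('w4.pkl','rb')); im=cv2.imread('pics/w4.png')
hsv=cv2.cvtColor(im,cv2.COLOR_BGR2HSV)
m=((hsv[...,0]>4)&(hsv[...,0]<16)&(hsv[...,1]>190)).astype(np.uint8); m[:,:200]=0;m[:,450:]=0;m[262:]=0
c=np.vstack([k for k in cv2.findContours(m,0,1)[0] if cv2.contourArea(k)>30]); h=cv2.convexHull(c)[:,0,:].astype(float)
h=h[h[:,1]<235]
for _ in range(2):
  def f(p):
    X=np.array([onz('wrist',u,v,p[2],i)[:2] for u,v in h]); return np.hypot(*(X-p[:2]).T)-.058
  r=least_squares(f,[.523,-.149,.066],loss='soft_l1',f_scale=.0005); h=h[abs(f(r.x))<.002]
print('disc c, top z',r.x,len(h),np.abs(f(r.x)).max())
z=r.x[2]; g=lambda u,v,z: onz('wrist',120+u/2,60+v/2,z,i)
print('nose top',g(397,228,z+.018),'rim32',g(403,222,z+.010))
A=r.x[:2]
Rm=R.from_quat(s['ee_rot']).as_matrix(); T=lambda P:(Rm.T@(np.array(P)-s['ee_pos'])*1000).round(1)
rz=s['ee_pos'][2]-.025
print('axis in tool',T([*A,rz])); print('tips',T(g(309,218,rz)),T(g(530,227,rz)),'pivot',T(g(415,358,rz+.003)))
E
```

```text
disc c, top z [ 0.52003508 -0.14439259  0.07043327] 44 0.00033547494352855617
nose top [ 0.52111393 -0.14343673  0.08843327] rim32 [ 0.52057986 -0.1449596   0.08043327]
axis in tool [45.3 -2.3 25. ]
tips [ 55.4 -20.4  25. ] [53.7 23.7 25. ] pivot [27.1  0.7 22. ]
```

The disc top is at about 70 mm (arbor set about 4 mm high). The axis should move to 49.4 mm ahead and 1.4 mm across, so I need to shift the tool by about (-3.6, -4.0).

Request:
{"name": "jog_arm", "arguments": {"plan": [{"x":-2,"y":-2,"z":0,"ax":0,"ay":0,"az":0,"claw":0},{"x":-3.6,"y":-4,"z":4,"ax":0,"ay":0,"az":0,"claw":0},{"x":-3.6,"y":-4,"z":12,"ax":0,"ay":0,"az":0,"claw":0},{"x":-3.6,"y":-4,"z":20,"ax":0,"ay":0,"az":0,"claw":0},{"x":-3.6,"y":-4,"z":28,"ax":0,"ay":0,"az":0,"claw":0},{"x":-3.6,"y":-4,"z":30,"ax":0,"ay":0,"az":0,"claw":0},{"x":-3.6,"y":-4,"z":30,"ax":0,"ay":0,"az":0,"claw":0},{"x":-3.6,"y":-4,"z":30,"ax":0,"ay":0,"az":0,"claw":0}], "force": 45}}

```text
clock: 11.3
ee_pos: [0.4819, -0.114, 0.1341]
ee_rot: [0.95, -0.312, 0.0, 0.0]
ft_force: [-0.1, 0.7, -0.2]
width: 0.21
grip_force: 44.1
```

```bash
python3 - <<'E'
from h import *
s=sense(); Rm=R.from_quat(s['ee_rot']).as_matrix(); print(s['clock'],s['ee_pos'],s['ft_force'])
print((Rm.T@(np.array([.5205,-.1443,.10])-s['ee_pos'])*1000).round(1))
i=eyes.camera_info('wrist'); im=eyes.grab_frame('wrist');cv2.imwrite('pics/w5.png',im)
import pickle; pickle.dump((i,s),open('w5.pkl','wb'))
cv2.imwrite('pics/w5c.png',cv2.resize(im[100:300,220:430],None,fx=3,fy=3,interpolation=cv2.INTER_CUBIC))
E
```

```text
11.3 [ 0.48185395 -0.11401233  0.13405761] [-0.14133238  0.73378555 -0.16752541]
[49.1  1.5 34.1]
```

View pics/w5c.png

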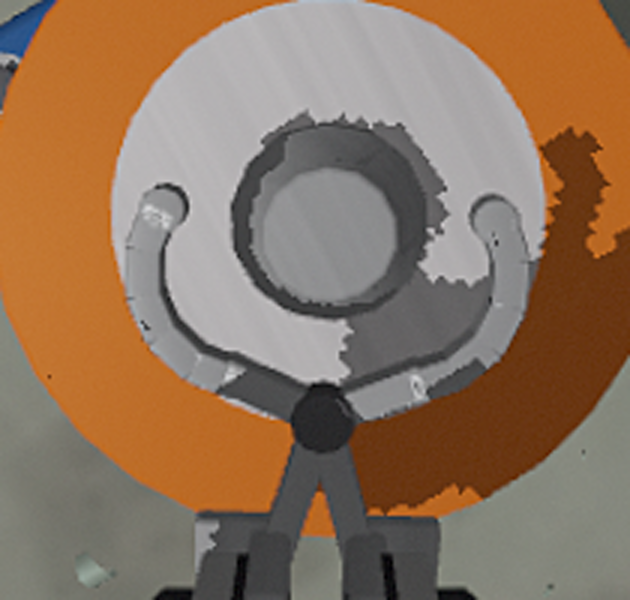

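The nose (crop (329,232)) sits in the middle of the loop (tips (165,205) and (492,213), pivot (322,417)). I'm lowering to just above the disc.

Request:
{"name": "jog_arm", "arguments": {"plan": [{"x":0,"y":0,"z":4,"ax":0,"ay":0,"az":0,"claw":0},{"x":0,"y":0,"z":8,"ax":0,"ay":0,"az":0,"claw":0},{"x":0,"y":0,"z":12,"ax":0,"ay":0,"az":0,"claw":0},{"x":0,"y":0,"z":16,"ax":0,"ay":0,"az":0,"claw":0},{"x":0,"y":0,"z":20,"ax":0,"ay":0,"az":0,"claw":0},{"x":0,"y":0,"z":24,"ax":0,"ay":0,"az":0,"claw":0},{"x":0,"y":0,"z":26,"ax":0,"ay":0,"az":0,"claw":0},{"x":0,"y":0,"z":26,"ax":0,"ay":0,"az":0,"claw":0}], "force": 45}}

```text
clock: 12.35
ee_pos: [0.4815, -0.1139, 0.1077]
ee_rot: [0.95, -0.312, -0.0, 0.0]
ft_force: [0.2, 0.0, -0.3]
width: 0.21
grip_force: 44.2
```

Request:
{"name": "jog_arm", "arguments": {"plan": [{"x":0,"y":0,"z":1,"ax":0,"ay":0,"az":0,"claw":0},{"x":0,"y":0,"z":2,"ax":0,"ay":0,"az":0,"claw":0},{"x":0,"y":0,"z":3,"ax":0,"ay":0,"az":0,"claw":0},{"x":0,"y":0,"z":4,"ax":0,"ay":0,"az":0,"claw":0},{"x":0,"y":0,"z":5,"ax":0,"ay":0,"az":0,"claw":0},{"x":0,"y":0,"z":5,"ax":0,"ay":0,"az":0,"claw":0},{"x":0,"y":0,"z":5,"ax":0,"ay":0,"az":0,"claw":0},{"x":0,"y":0,"z":5,"ax":0,"ay":0,"az":0,"claw":0}], "force": 45}}

```text
clock: 13.35
ee_pos: [0.4818, -0.1139, 0.1029]
ee_rot: [0.95, -0.312, 0.0, 0.0]
ft_force: [-0.6, -0.2, 2.3]
width: 0.215
grip_force: 44.5
```

Request:
{"name": "jog_arm", "arguments": {"plan": [{"x":0,"y":0,"z":0.7,"ax":0,"ay":0,"az":0,"claw":0},{"x":0,"y":0,"z":1.4,"ax":0,"ay":0,"az":0,"claw":0},{"x":0,"y":0,"z":2.1,"ax":0,"ay":0,"az":0,"claw":0},{"x":0,"y":0,"z":2.8,"ax":0,"ay":0,"az":0,"claw":0},{"x":0,"y":0,"z":3.5,"ax":0,"ay":0,"az":0,"claw":0},{"x":0,"y":0,"z":4,"ax":0,"ay":0,"az":0,"claw":0},{"x":0,"y":0,"z":4,"ax":0,"ay":0,"az":0,"claw":0},{"x":0,"y":0,"z":4,"ax":0,"ay":0,"az":0,"claw":0}], "force": 45}}

```text
clock: 14.35
ee_pos: [0.4817, -0.1139, 0.0989]
ee_rot: [0.95, -0.312, 0.0, 0.0]
ft_force: [-0.3, 0.4, 4.2]
width: 0.209
grip_force: 44.7
```

Request:
{"name": "jog_arm", "arguments": {"plan": [{"x":0,"y":0,"z":0.5,"ax":0,"ay":0,"az":0,"claw":0},{"x":0,"y":0,"z":1,"ax":0,"ay":0,"az":0,"claw":0},{"x":0,"y":0,"z":1.5,"ax":0,"ay":0,"az":0,"claw":0},{"x":0,"y":0,"z":2,"ax":0,"ay":0,"az":0,"claw":0},{"x":0,"y":0,"z":2.5,"ax":0,"ay":0,"az":0,"claw":0},{"x":0,"y":0,"z":2.5,"ax":0,"ay":0,"az":0,"claw":0},{"x":0,"y":0,"z":2.5,"ax":0,"ay":0,"az":0,"claw":0},{"x":0,"y":0,"z":2.5,"ax":0,"ay":0,"az":0,"claw":0}], "force": 45}}

```text
clock: 15.35
ee_pos: [0.4817, -0.1139, 0.0964]
ee_rot: [0.95, -0.312, 0.0, 0.0]
ft_force: [-1.4, 0.6, 6.0]
width: 0.215
grip_force: 44.8
```

Request:
{"name": "jog_arm", "arguments": {"plan": [{"x":0,"y":0,"z":0.3,"ax":0,"ay":0,"az":0,"claw":0},{"x":0,"y":0,"z":0.6,"ax":0,"ay":0,"az":0,"claw":0},{"x":0,"y":0,"z":0.9,"ax":0,"ay":0,"az":0,"claw":0},{"x":0,"y":0,"z":1.2,"ax":0,"ay":0,"az":0,"claw":0},{"x":0,"y":0,"z":1.2,"ax":0,"ay":0,"az":0,"claw":0},{"x":0,"y":0,"z":1.2,"ax":0,"ay":0,"az":0,"claw":0},{"x":0,"y":0,"z":1.2,"ax":0,"ay":0,"az":0,"claw":0},{"x":0,"y":0,"z":1.2,"ax":0,"ay":0,"az":0,"claw":0}], "force": 45}}

```text
clock: 16.35
ee_pos: [0.4817, -0.1139, 0.0953]
ee_rot: [0.95, -0.312, 0.0, 0.0]
ft_force: [-1.5, 1.0, 5.5]
width: 0.208
grip_force: 44.9
```

Request:
{"name": "jog_arm", "arguments": {"plan": [{"x":0,"y":0,"z":0.3,"ax":0,"ay":0,"az":0,"claw":0},{"x":0,"y":0,"z":0.6,"ax":0,"ay":0,"az":0,"claw":0},{"x":0,"y":0,"z":0.9,"ax":0,"ay":0,"az":0,"claw":0},{"x":0,"y":0,"z":0.9,"ax":0,"ay":0,"az":0,"claw":0},{"x":0,"y":0,"z":0.9,"ax":0,"ay":0,"az":0,"claw":0},{"x":0,"y":0,"z":0.9,"ax":0,"ay":0,"az":0,"claw":0},{"x":0,"y":0,"z":0.9,"ax":0,"ay":0,"az":0,"claw":0},{"x":0,"y":0,"z":0.9,"ax":0,"ay":0,"az":0,"claw":0}], "force": 45}}

```text
clock: 17.35
ee_pos: [0.4818, -0.1139, 0.0947]
ee_rot: [0.95, -0.312, 0.0, 0.0]
ft_force: [-2.0, 0.6, 8.9]
width: 0.213
grip_force: 45.1
```

Request:
{"name": "jog_arm", "arguments": {"plan": [{"x":0,"y":0,"z":0.2,"ax":0,"ay":0,"az":0,"claw":0},{"x":0,"y":0,"z":0.4,"ax":0,"ay":0,"az":0,"claw":0},{"x":0,"y":0,"z":0.5,"ax":0,"ay":0,"az":0,"claw":0},{"x":0,"y":0,"z":0.5,"ax":0,"ay":0,"az":0,"claw":0},{"x":0,"y":0,"z":0.5,"ax":0,"ay":0,"az":0,"claw":0},{"x":0,"y":0,"z":0.5,"ax":0,"ay":0,"az":0,"claw":0},{"x":0,"y":0,"z":0.5,"ax":0,"ay":0,"az":0,"claw":0},{"x":0,"y":0,"z":0.5,"ax":0,"ay":0,"az":0,"claw":0}], "force": 45}}

```text
clock: 18.35
ee_pos: [0.4817, -0.1139, 0.0946]
ee_rot: [0.95, -0.312, 0.0, 0.0]
ft_force: [-3.5, 1.0, 11.7]
width: 0.208
grip_force: 45.5
```

```bash
python3 - <<'E'
from h import *
s=sense(); print(s['clock'],s['ee_pos'],s['ft_force'],s['wrist_torque'],s['width'])
E
```

```text
18.35 [ 0.48174902 -0.11393032  0.09458739] [-3.45035009  1.0436117  11.66811025] [ 0.22186145  0.52639409 -0.02638619] 0.2076228659205956
```

The end of travel is felt: the force rises to 12 N while z stays at 94.6 mm. I'm opening gradually while following down.

Request:
{"name": "jog_arm", "arguments": {"plan": [{"x":0,"y":0,"z":0.1,"ax":0,"ay":0,"az":0,"claw":0.25},{"x":0,"y":0,"z":0.3,"ax":0,"ay":0,"az":0,"claw":0.3},{"x":0,"y":0,"z":0.6,"ax":0,"ay":0,"az":0,"claw":0.35},{"x":0,"y":0,"z":1.0,"ax":0,"ay":0,"az":0,"claw":0.4},{"x":0,"y":0,"z":1.5,"ax":0,"ay":0,"az":0,"claw":0.45},{"x":0,"y":0,"z":2.1,"ax":0,"ay":0,"az":0,"claw":0.5},{"x":0,"y":0,"z":2.7,"ax":0,"ay":0,"az":0,"claw":0.55},{"x":0,"y":0,"z":3.2,"ax":0,"ay":0,"az":0,"claw":0.6}], "force": 45}}

```text
clock: 19.35
ee_pos: [0.4823, -0.1141, 0.0907]
ee_rot: [0.95, -0.312, 0.001, -0.0]
ft_force: [2.4, -2.2, 6.4]
width: 0.599
grip_force: 2.7
```

```bash
python3 - <<'E'
from h import *
s=sense(); print(s['clock'],s['ee_pos'],s['ft_force'],s['wrist_torque'],s['width'],s['grip_force'])
im=eyes.grab_frame('wrist');cv2.imwrite('pics/w6.png',im)
cv2.imwrite('pics/w6c.png',cv2.resize(im[100:300,200:450],None,fx=3,fy=3,interpolation=cv2.INTER_CUBIC))
E
```

```text
19.35 [ 0.48230034 -0.11406567  0.09067278] [ 2.35776901 -2.15649724  6.35975525] [-0.26861052 -0.51987077  0.06507118] 0.5985001995315796 2.7289499226026237
```

View pics/w6c.png

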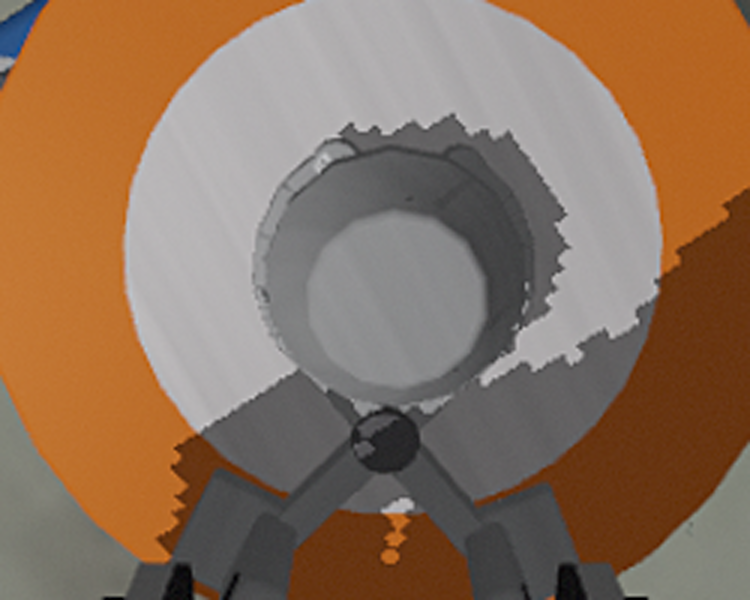

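The ring has closed under the groove's edge all round, with the loop hugging the arbor at crop (395,270) and the pivot at (385,440). I'm opening fully, then lifting away.

Request:
{"name": "jog_arm", "arguments": {"plan": [{"x":0,"y":0,"z":0,"ax":0,"ay":0,"az":0,"claw":0.65},{"x":0,"y":0,"z":0,"ax":0,"ay":0,"az":0,"claw":0.7},{"x":0,"y":0,"z":0,"ax":0,"ay":0,"az":0,"claw":0.75},{"x":0,"y":0,"z":0,"ax":0,"ay":0,"az":0,"claw":0.85},{"x":0,"y":0,"z":0,"ax":0,"ay":0,"az":0,"claw":0.95},{"x":0,"y":0,"z":0,"ax":0,"ay":0,"az":0,"claw":1},{"x":0,"y":0,"z":0,"ax":0,"ay":0,"az":0,"claw":1},{"x":0,"y":0,"z":0,"ax":0,"ay":0,"az":0,"claw":1}]}}

```text
clock: 20.4
ee_pos: [0.4817, -0.1139, 0.0905]
ee_rot: [0.95, -0.312, 0.0, 0.0]
ft_force: [0.1, 0.2, 0.2]
width: 1.004
grip_force: 0.0
```

Request:
{"name": "jog_arm", "arguments": {"plan": [{"x":0,"y":0,"z":-3,"ax":0,"ay":0,"az":0,"claw":1},{"x":0,"y":0,"z":-8,"ax":0,"ay":0,"az":0,"claw":1},{"x":0,"y":0,"z":-18,"ax":0,"ay":0,"az":0,"claw":1},{"x":0,"y":0,"z":-35,"ax":0,"ay":0,"az":0,"claw":1},{"x":0,"y":0,"z":-55,"ax":0,"ay":0,"az":0,"claw":1},{"x":0,"y":0,"z":-75,"ax":0,"ay":0,"az":0,"claw":1},{"x":0,"y":0,"z":-85,"ax":0,"ay":0,"az":0,"claw":1},{"x":0,"y":0,"z":-85,"ax":0,"ay":0,"az":0,"claw":1}]}}

```text
clock: 21.4
ee_pos: [0.4823, -0.1141, 0.1764]
ee_rot: [0.95, -0.312, 0.001, 0.0]
ft_force: [-1.4, -0.1, -0.2]
width: 1.002
grip_force: 0.0
```

```bash
python3 - <<'E'
from h import *
s=sense(); print(s['clock'],s['ee_pos'],s['ft_force'],s['width'],s['grip_force'])
a=eyes.grab_frame('wrist')[80:330,180:480]; b=eyes.grab_frame('scene')[180:265,320:430]
a=cv2.resize(a,(400,333)); b=cv2.resize(b,None,fx=333/85,fy=333/85,interpolation=cv2.INTER_CUBIC)[:,:400]
cv2.imwrite('pics/fin.png',np.hstack([a,b]))
E
```

```text
21.4 [ 0.48229553 -0.11413786  0.17639937] [-1.40986901 -0.05113953 -0.2358906 ] 1.0015534400582888 0.0
```

View pics/fin.png

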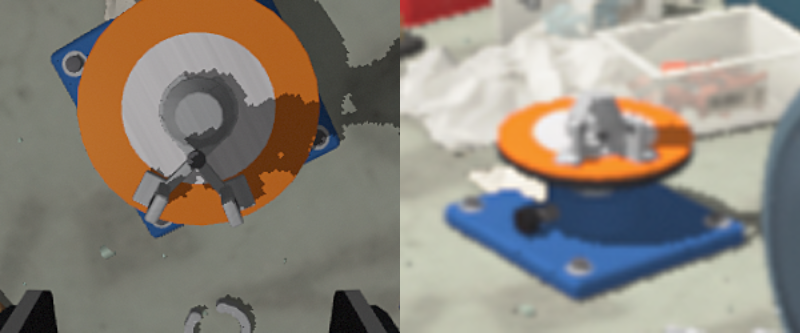

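The ring sits closed round the arbor (left panel, loop at (198,112), eyes at (155,195) and (233,200)). It lies flat on the disc, and the gripper is clear of everything, so I'm handing in.

```bash
python3 -c "
from workcell import job
print(job.hand_in())"
```

```text
the job is handed in; nothing more can be done
None
```

The job is handed in at about 21 s: in the last pictures the ring sits closed in the groove holding the disc down, the end of travel was felt at about 12 N, the arm is clear, and the tape and spool were never approached.

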